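Fill the party caddy in display order

TASK

Set up the blue caddy for the painting party: move the four paint jars from the plywood display rack into it, one upright in each compartment, in the same left-to-right order in which they stand in the rack now (both rows looked at from the same side). Do not tip a jar over, and leave the mug, the flower ornament and the brush where they are.

Things in the scene. Friction and masses are not known exactly. Their poses are not given: they have to be found in the camera images.
- display_rack: Plywood rack, fixed, 84 x 312 mm: four 68 mm square compartments in a row along its y, centres at x=0, y=-114, -38, 38, 114 mm; floor 30 mm above the table, walls up to 42 mm. On its +x side a ledge (to x=97 mm, under 40 mm high) carries the sample tiles. Origin: centre of the tray's underside, on the table; z up, x away from the robot (within 0.35 rad of world x).
- caddy: Blue caddy, fixed, empty, 84 x 312 mm: four 68 mm square compartments in a row along its y, centres at x=0, y=-114, -38, 38, 114 mm; wood floor 8 mm above the table, walls 8 mm thick, up to 30 mm, end boards 45 mm; end handles out to y=+-180 mm. Origin: centre of its underside, on the table; z up, x away from the robot (within 0.35 rad of world x); +y is the robot's left, as in the rack.
- jar_red: Red paint jar, closed: a red round jar with a red lid and a white label with a red stripe; upright cylinder 50 mm in diameter, 80 mm tall, 0.10 to 0.21 kg. Origin: centre of its underside; z up along its axis. Stands in any one of the display rack's compartments at the start, up to 4 mm off its centre.
- jar_yellow: Yellow paint jar, closed: a yellow round jar with a yellow lid and a white label with a yellow stripe; upright cylinder 50 mm in diameter, 80 mm tall, 0.10 to 0.21 kg. Origin: centre of its underside; z up along its axis. Stands in any one of the display rack's compartments at the start, up to 4 mm off its centre.
- jar_blue: Blue paint jar, closed: a blue round jar with a blue lid and a white label with a blue stripe; upright cylinder 50 mm in diameter, 80 mm tall, 0.10 to 0.21 kg. Origin: centre of its underside; z up along its axis. Stands in any one of the display rack's compartments at the start, up to 4 mm off its centre.
- jar_green: Green paint jar, closed: a green round jar with a green lid and a white label with a green stripe; upright cylinder 50 mm in diameter, 80 mm tall, 0.10 to 0.21 kg. Origin: centre of its underside; z up along its axis. Stands in any one of the display rack's compartments at the start, up to 4 mm off its centre.
- tile_red: Fired sample tile glazed red, a 44 mm square, 6 mm thick, off-white with a red face, fixed on the rack's sloping ledge before the red jar's compartment. It stays there. Origin: the tile's centre, 67 mm along the rack's x axis from the compartment's centre and 26 mm above the table; axes as the rack's (level), the tile slopes 0.42 rad down towards +x.
- tile_yellow: Fired sample tile glazed yellow, a 44 mm square, 6 mm thick, off-white with a yellow face, fixed on the rack's sloping ledge before the yellow jar's compartment. It stays there. Origin: the tile's centre, 67 mm along the rack's x axis from the compartment's centre and 26 mm above the table; axes as the rack's (level), the tile slopes 0.42 rad down towards +x.
- tile_blue: Fired sample tile glazed blue, a 44 mm square, 6 mm thick, off-white with a blue face, fixed on the rack's sloping ledge before the blue jar's compartment. It stays there. Origin: the tile's centre, 67 mm along the rack's x axis from the compartment's centre and 26 mm above the table; axes as the rack's (level), the tile slopes 0.42 rad down towards +x.
- tile_green: Fired sample tile glazed green, a 44 mm square, 6 mm thick, off-white with a green face, fixed on the rack's sloping ledge before the green jar's compartment. It stays there. Origin: the tile's centre, 67 mm along the rack's x axis from the compartment's centre and 26 mm above the table; axes as the rack's (level), the tile slopes 0.42 rad down towards +x.
- mug: Bystander: off-white unglazed mug, 80 mm in diameter, 90 mm tall, one handle. Origin: centre of its underside.
- ornament: Bystander: off-white flat flower with five petals and a yellow dot, about 115 mm across, 9 mm thick. Origin: centre of its underside.
- brush: Bystander: paint brush with wooden handle, 206 mm long, 12 mm thick, lying along its x axis. Origin: on the table, under its middle.

How it is judged:
By the outcome, as a careful person would: the job done as asked, in the order asked, and still so for the second after the job is handed in, with the robot touching nothing.
It also fails if it takes over 99 s, if anything falls off the work surface, if the arm or the gripper's body presses on something with over 40 N, if the wrist force passes 120 N, or if a joint passes its speed limit or range.

ROBOT

A 6-joint arm with a two-finger parallel gripper is mounted at the origin on the work surface. World frame = base frame: x ahead of the robot, y to its left, z up, the work surface at z = 0. Lengths are in m, angles in rad, forces in N, time in s.
With the tool pointing down it reaches from about 0.325 to 0.75 m from the base axis. Payload 7.6 kg.
Tool frame: the origin (TCP) lies on the centre line of the jaws, within the pads' length; the fingertips stand 17 mm ahead of it and the grasp point (between the pads) lies 2 mm behind it (env.nose_length is the distance from the TCP to the fingertips, in m); z points along the fingers, y is the line along which they close (so a half turn about z gives the same grasp; the last joint's range is limited). The gripper opens to 85 mm and grips with 20 to 120 N. Pads are 22 mm wide; open, the fingers measure 114 mm over their backs; the gripper's body (76 mm by 85 mm) begins 54 mm behind the grasp point. The pads swing forward as they close: fully open they stand 13 mm farther back than shut.
Start: joints at [1.125, 0.052, 1.401, -0, 1.689, -0.07], TCP at [0.193, 0.488, 0.248] pointing down, gripper open.
Joint ranges: [-2.9, 2.9], [-0.91, 2.17], [0.12, 2.37], [-1.06, 4.2], [0.26, 2.73], [-2.93, 2.93]. Speed limits (rad/s): [2.57, 2.57, 3.01, 3.14, 3.14, 3.14].

INTERFACE

Orientations are given as a unit quaternion [w, x, y, z].
In Python, from workcell import env gives the robot as it stands.
- The arm moves only by the shell command python3 -m inch 'ROWS' [FORCE]. ROWS is JSON, a list of rows, each a list of 7 numbers: the shift along the tool's x, y, z in cm, then the turn, a rotation vector about the tool's x, y, z in rad, then the finger opening in cm, from 0 to 8.54. A call has 1 to 12 rows; each row is the pose to reach, as a shift and turn from the pose commanded when the call began, along the tool's axes at that moment; what a row does not reach only later rows make up. A row lasts 1/12 s, in which the tool goes at most 41.7 mm and 7.16 degrees, less where a joint would pass 70% of its speed; a pose out of reach is approached as far as the arm can. A call with a gripper value outside its range is refused whole. The fingers move at their own pace and stop on an object; FORCE is the grip in N (left out, the last holds). Time passes only in rows, so rows that repeat a pose let the fingers close. It gives the time, the measured TCP pose, the force, the opening and the grip force at its end, in the units of the state.
- env.get_obs(): the state, without advancing time (a new reading comes with each control period).
- env.read_camera(name): name is "scene" or "top" or "wrist"; returns a dict with "img" (420x560x3 uint8, blue, green, red), "fx", "fy", "cx", "cy" (pixels), "pose" (4x4, takes a point from camera to world coordinates). Camera axes: x right, y up, looking along -z (the intrinsics and any distortion apply to the point x, -y, -z); pixel columns grow to the right and rows downward; lengths in m; the calibration is good to about 2 mm. A picture is of the moment at which its call begins. There is no depth.
- env.job_done(): hands the job in; it is judged then, once.
The state is a dict: "t": time; "qpos": joint angles; "dq": joint speeds; "joint_efforts": joint torques, N m; "ee_pos": TCP position; "tcp_rot": TCP orientation; "ft_force": force on the tool from outside, world axes, zero at the start; "torque": the same for the moment, N m; "width": finger opening in m; "gripper_force": force on a finger pad.
Only numpy, scipy, OpenCV 4.12 (cv2) and the standard library are available. Lean on these libraries where they do the work, as an engineer would, in place of code of your own. Each camera call takes 0.05 s, during which the arm holds its last target. There are 200 camera calls.

## Working session

There is one attempt and no reset: what is moved stays moved. The work goes in short steps, Python scripts to look and compute and a shell command to move; the robot and the scene stay as the last step left them, time stands still between calls to the robot, and variables do not carry over. Pictures are saved under pics/ and viewed, at most 14 in all, crops included, and the job is handed in when it is done.

```bash
mkdir -p pics; ls; python3 - <<'E'
from workcell import env
import cv2,numpy as np,pickle
d={}
for n in("scene","top"):
    c=env.read_camera(n);d[n]=c;cv2.imwrite(f"pics/{n}0.png",c["img"])
    print(n,{k:v for k,v in c.items() if k!="img"})
pickle.dump(d,open("c0.pkl","wb"))
o=env.get_obs();print(o["t"],o["ee_pos"],o["tcp_rot"],o["width"])
E
```

```text
pics
scene {'fx': 404.4982842512111, 'fy': 404.4982842512111, 'cx': 276.7214931441865, 'cy': 206.91250488705467, 'pose': array([[ 0.85909593, -0.36709994,  0.35663961,  0.98692221],
       [ 0.51176499,  0.60642704, -0.608558  , -0.62490739],
       [ 0.0071257 ,  0.70532537,  0.7088479 ,  0.80471424],
       [ 0.        ,  0.        ,  0.        ,  1.        ]])}
top {'fx': 516.5843967625258, 'fy': 516.5843967625258, 'cx': 280.78347036479715, 'cy': 212.5279684756178, 'pose': array([[ 2.01802457e-02,  9.96876466e-01, -7.63548872e-02,
         5.20212098e-01],
       [-9.99795307e-01,  2.02320282e-02, -9.53727004e-05,
        -1.48409021e-03],
       [ 1.44973943e-03,  7.63411826e-02,  9.97080700e-01,
         1.16941952e+00],
       [ 0.00000000e+00,  0.00000000e+00,  0.00000000e+00,
         1.00000000e+00]])}
0.1 [0.19255401 0.48813676 0.24753016] [-1.80758524e-04  1.86783520e-01  9.82400822e-01 -7.13610024e-04] 0.08547781525124533
```

View pics/scene0.png

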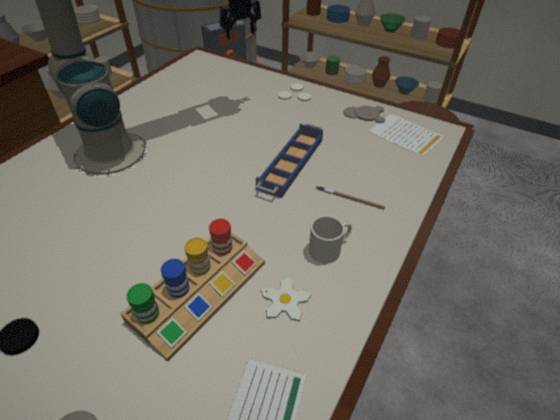

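View pics/top0.png

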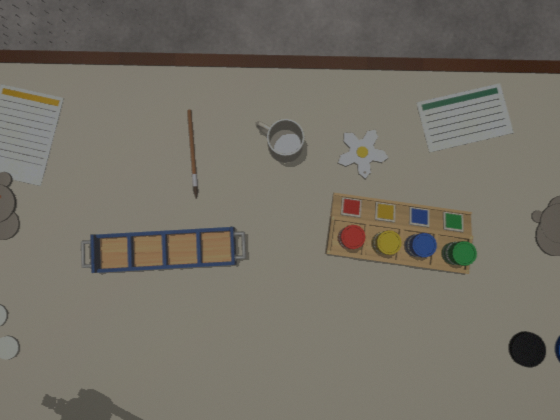

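The scene view shows the jars left to right (robot side, +y first) as red, yellow, blue and green. In the top view they are at about (352,237), (388,243), (424,245) and (462,253). The caddy's compartments are at about (115..217,250), and it is empty. I'll zoom in and take a first measurement.

```bash
cat > h.py <<'E'
import numpy as np,cv2
from scipy.spatial.transform import Rotation as R
def ray(c,u,v):
    d=np.array([(u-c["cx"])/c["fx"],-(v-c["cy"])/c["fy"],-1.])
    return c["pose"][:3,3],c["pose"][:3,:3]@d
def plane(c,u,v,z):
    p,d=ray(c,u,v);return p+d*(z-p[2])/d[2]
def tri(obs):
    A=[];b=[]
    for c,u,v in obs:
        p,d=ray(c,u,v);d=d/np.linalg.norm(d);P=np.eye(3)-np.outer(d,d);A.append(P);b.append(P@p)
    x=np.linalg.lstsq(np.vstack(A),np.hstack(b),rcond=None)[0]
    return x,np.linalg.norm(np.vstack(A)@x-np.hstack(b))
HUE={"red":[(0,8),(172,180)],"yellow":[(20,32)],"blue":[(108,128)],"green":[(55,88)]}
def mask(img,col,s=140,v=60):
    h=cv2.cvtColor(img,cv2.COLOR_BGR2HSV);m=0
    for a,b in HUE[col]: m=m|cv2.inRange(h,(a,s,v),(b,255,255))
    return m
def blobs(m,amin=30):
    n,l,st,ce=cv2.connectedComponentsWithStats(m,connectivity=4)
    return [(st[i],ce[i],l==i) for i in range(1,n) if st[i][4]>=amin]
E
python3 - <<'E'
import pickle,cv2,numpy as np
from h import *
d=pickle.load(open("c0.pkl","rb"))
for n in d:
  for k in HUE:
    v=60 if n=="top" else 60
    for st,ce,_ in blobs(mask(d[n]["img"],k),25): 
        if (n=="top" and 300<ce[0]<500 and ce[1]<290) or (n=="scene" and 100<ce[0]<280 and 200<ce[1]<360): print(n,k,st,ce.round(1))
t=d["top"]["img"];s=d["scene"]["img"]
a=cv2.resize(t[185:285,320:485],(495,300),interpolation=cv2.INTER_CUBIC)
b=cv2.resize(t[220:280,75:255],(540,180),interpolation=cv2.INTER_CUBIC)
out=np.zeros((600,800,3),np.uint8);out[:300,:495]=a;out[300:480,:540]=b
e=cv2.resize(s[115:205,245:335],(255,255));out[:255,545:]=e
f=cv2.resize(s[210:350,115:270],(255,230));out[260:490,545:]=f
cv2.imwrite("pics/z.png",out)
E
```

```text
scene red [210 219  20  24 361] [219.8 229.8]
scene red [236 254  18  17 168] [244.2 261.9]
scene yellow [185 238  23  26 460] [196.3 249.9]
scene yellow [213 274  19  19 204] [222.3 282.9]
scene blue [162 260  23  20 348] [172.6 269. ]
scene blue [167 281  11   5  38] [172.3 282.7]
scene blue [189 297  20  20 219] [198. 306.]
scene green [128 284  24  21 392] [139.3 294.2]
scene green [161 322  22  21 250] [171.8 331.8]
top red [344 200  15  14 193] [351.2 206.5]
top red [341 225  24  24 464] [352.7 236.4]
top yellow [358 147   9  10  76] [362.  151.6]
top yellow [378 204  15  15 200] [385.  211.2]
top yellow [376 230  26  25 476] [388.6 242.3]
top blue [413 210  14  14 170] [419.5 216.1]
top blue [413 234  23  23 423] [423.9 244.8]
top green [447 214  14  14 167] [453.3 221. ]
top green [453 242  23  23 419] [463.7 253. ]
```

View pics/z.png

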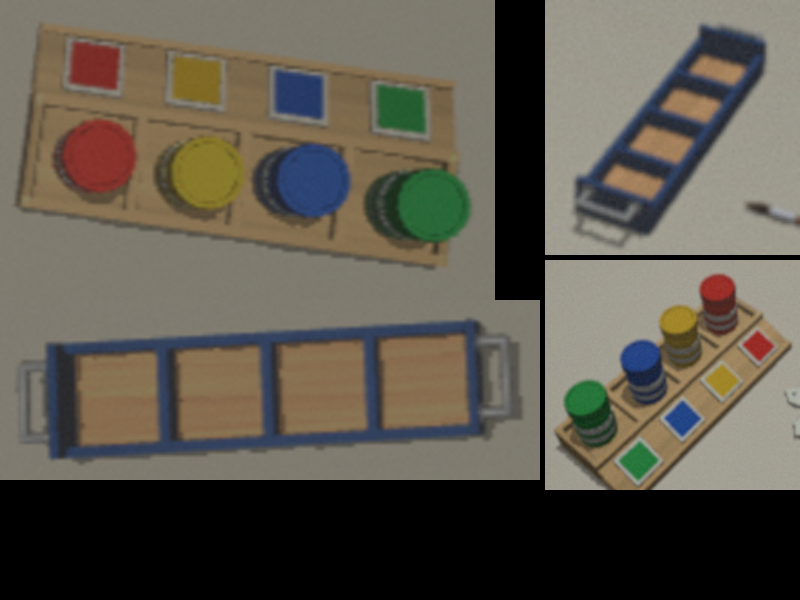

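Rack jars and tiles are all separate, clean blobs, and the lids show as near-circular discs in the top view. In the caddy, the four wood floors segment well against the blue walls. Next I'll triangulate them.

```bash
cat > m.py <<'E'
import pickle
from h import *
d=pickle.load(open("c0.pkl","rb"));T,S=d["top"],d["scene"]
C=["red","yellow","blue","green"];L={};Ti={}
for k in C:
    t=sorted([b for b in blobs(mask(T["img"],k),100) if 330<b[1][0]<480 and b[1][1]<290],key=lambda b:b[1][1])
    s=sorted([b for b in blobs(mask(S["img"],k),100) if 120<b[1][0]<270 and 200<b[1][1]<360],key=lambda b:b[1][1])
    Ti[k],r=tri([(T,*t[0][1]),(S,*s[1][1])])
    st=s[0][0];w=st[2];ce=t[1][1]
    L[k],r2=tri([(T,*ce),(S,st[0]+(w-1)/2,st[1]-.5+w*.7/2)])
    print(k,"tile",Ti[k].round(4),round(r,4),"lid",L[k].round(4),round(r2,4),"lid@.11",plane(T,*ce,.11).round(4))
def wood(c,box):
    u0,v0,u1,v1=box;h=cv2.cvtColor(c["img"],cv2.COLOR_BGR2HSV);m=cv2.inRange(h,(5,75,70),(25,255,255))
    z=np.zeros_like(m);z[v0:v1,u0:u1]=m[v0:v1,u0:u1];z=cv2.morphologyEx(z,cv2.MORPH_OPEN,np.ones((3,3)))
    return [b[1] for b in blobs(z,80)],[b[0][4] for b in blobs(z,80)]
a,A=wood(T,(90,225,245,275));b,B=wood(S,(255,125,325,192))
a.sort(key=lambda p:p[0]);b.sort(key=lambda p:p[1]);print(A,B)
P=np.array([plane(T,*p,.019) for p in a]);print("caddy top@.019\n",P.round(4))
print("scene@.019\n",np.array([plane(S,*p,.019) for p in b]).round(4))
for p,q in zip(a,b): print("tri",tri([(T,*p),(S,*q)])[0].round(4))
def ang(P):
    s=np.array([114,38,-38,-114])/1e3;P=np.array(P)[:,:2];v=(s@P)/(s@s);print("centre",P.mean(0).round(4),"dy",v.round(4),"yaw",np.arctan2(-v[0],v[1]).round(4))
ang(P);ang([Ti[k] for k in C]);ang([L[k] for k in C])
E
python3 m.py
```

```text
red tile [ 0.6243 -0.1571  0.028 ] 0.0002 lid [ 0.5553 -0.1497  0.1105] 0.0003 lid@.11 [ 0.5552 -0.1498  0.11  ]
yellow tile [ 0.6151 -0.2323  0.028 ] 0.0001 lid [ 0.5451 -0.2235  0.1084] 0.0006 lid@.11 [ 0.5448 -0.2235  0.11  ]
blue tile [ 0.6058 -0.3085  0.0291] 0.0002 lid [ 0.5415 -0.2957  0.1086] 0.0007 lid@.11 [ 0.5411 -0.2957  0.11  ]
green tile [ 0.5967 -0.3837  0.0279] 0.0003 lid [ 0.526  -0.3767  0.111 ] 0.0001 lid@.11 [ 0.526  -0.3772  0.11  ]
[np.int32(845), np.int32(836), np.int32(815), np.int32(784)] [np.int32(112), np.int32(138), np.int32(161), np.int32(133)]
caddy top@.019
 [[0.5124 0.3685 0.019 ]
 [0.5178 0.2932 0.019 ]
 [0.5238 0.2174 0.019 ]
 [0.5294 0.1421 0.019 ]]
scene@.019
 [[0.5113 0.3705 0.019 ]
 [0.5173 0.2951 0.019 ]
 [0.5239 0.2187 0.019 ]
 [0.5283 0.1502 0.019 ]]
tri [0.5125 0.3679 0.021 ]
tri [0.5181 0.2929 0.0206]
tri [0.5241 0.2175 0.0199]
tri [0.5309 0.1423 0.0259]
centre [0.5209 0.2553] dy [-0.0751  0.9934] yaw 0.0754
centre [ 0.6105 -0.2704] dy [0.1209 0.9947] yaw -0.1209
centre [ 0.542  -0.2614] dy [0.1205 0.9914] yaw -0.121
```

Two-view results: lid tops at z≈0.110, caddy mid-height ≈0.020, rack yaw −0.121 and caddy yaw +0.075. These agree with the text. Next is a helper that works out each move.

```bash
cat > g.py <<'E'
import sys
from h import *
from workcell import env
P={"red":(.5553,-.1498),"yellow":(.5450,-.2235),"blue":(.5413,-.2957),"green":(.5260,-.3770)}
c=np.array([.5209,.2553]);ay=np.array([-.0754,.9972])
Q={k:c+s*ay for k,s in zip(P,(.114,.038,-.038,-.114))}
def delta(xy,z,yaw):   # yaw = world angle of tool y
    o=env.get_obs();r=R.from_quat(np.roll(o["tcp_rot"],-1))
    yv=np.array([np.cos(yaw),np.sin(yaw),0]);zv=np.array([0,0,-1.]);g=R.from_matrix(np.c_[np.cross(yv,zv),yv,zv])
    return r.inv().apply(np.r_[xy,z]-o["ee_pos"])*100,(r.inv()*g).as_rotvec(),o
def show(which,k,z):
    xy,yaw=((P[k],-.121) if which=="P" else (Q[k],.0754))
    s,w,o=delta(xy,z,yaw);print(which,k,"shift cm",s.round(2),"rot",w.round(3),"t",round(o["t"],2),"F",o["ft_force"].round(1),"w",round(o["width"],4),"gf",np.round(o["gripper_force"],1))
if __name__=="__main__":
    a=sys.argv[1:]
    for i in range(0,len(a),3): show(a[i],a[i+1],float(a[i+2]))
E
python3 g.py P red .2
```

```text
P red shift cm [-57.16 -46.02   4.82] rot [-1.000e-03  1.000e-03  1.316e+00] t 0.1 F [-0.2  0.4 -0.3] w 0.0855 gf 0.0
```

```bash
python3 -m inch '[[-2,-1.6,0,0,0,0.1,8.5],[-57.2,-46,4.8,0,0,1.316,8.5],[-57.2,-46,4.8,0,0,1.316,8.5],[-57.2,-46,4.8,0,0,1.316,8.5],[-57.2,-46,4.8,0,0,1.316,8.5],[-57.2,-46,4.8,0,0,1.316,8.5],[-57.2,-46,4.8,0,0,1.316,8.5],[-57.2,-46,4.8,0,0,1.316,8.5],[-57.2,-46,4.8,0,0,1.316,8.5],[-57.2,-46,4.8,0,0,1.316,8.5],[-57.2,-46,4.8,0,0,1.316,8.5],[-57.2,-46,4.8,0,0,1.316,8.5]]' 50; python3 g.py P red .2
```

```text
t: 1.1
ee_pos: [0.4321, 0.0667, 0.217]
tcp_rot: [-0.0, 0.75, 0.661, 0.0]
ft_force: [-0.3, 1.8, -0.1]
width: 0.0851
gripper_force: 0.0
P red shift cm [-19.93  14.95   1.7 ] rot [ 0.    -0.    -0.005] t 1.1 F [-0.3  1.8 -0.1] w 0.0851 gf 0.0
```

```bash
python3 -m inch '[[-19.9,15,1.7,0,0,0,8.5],[-19.9,15,1.7,0,0,0,8.5],[-19.9,15,1.7,0,0,0,8.5],[-19.9,15,1.7,0,0,0,8.5],[-19.9,15,1.7,0,0,0,8.5],[-19.9,15,1.7,0,0,0,8.5],[-19.9,15,1.7,0,0,0,8.5],[-19.9,15,1.7,0,0,0,8.5],[-19.9,15,1.7,0,0,0,8.5],[-19.9,15,1.7,0,0,0,8.5]]'; python3 g.py P red .2 P red .08; python3 - <<'E'
from workcell import env
import cv2
cv2.imwrite("pics/w1.png",env.read_camera("wrist")["img"])
E
```

```text
t: 1.93
ee_pos: [0.5563, -0.1458, 0.2008]
tcp_rot: [0.0, 0.748, 0.664, 0.0]
ft_force: [-0.0, -0.6, -0.3]
width: 0.0851
gripper_force: 0.0
P red shift cm [-0.41 -0.05  0.08] rot [ 0.    -0.     0.001] t 1.93 F [-0.  -0.6 -0.3] w 0.0851 gf 0.0
P red shift cm [-0.41 -0.06 12.08] rot [ 0.    -0.     0.001] t 1.93 F [-0.  -0.6 -0.3] w 0.0851 gf 0.0
```

View pics/w1.png

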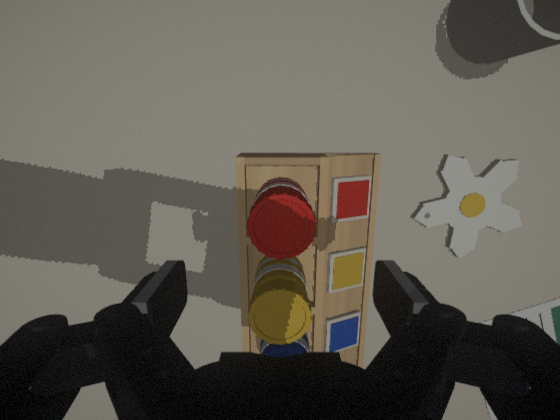

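The wrist view shows the red lid at (283,222) on the jaws' centre line (column ~280), and the finger paths beside the row are clear. Descend and grip.

```bash
python3 -m inch '[[-0.4,0,3,0,0,0,8.5],[-0.4,0,6.5,0,0,0,8.5],[-0.4,0,9.5,0,0,0,8.5],[-0.4,0,11.5,0,0,0,8.5],[-0.4,0,12,0,0,0,8.5],[-0.4,0,12,0,0,0,8.5],[-0.4,0,12,0,0,0,4],[-0.4,0,12,0,0,0,4],[-0.4,0,12,0,0,0,4],[-0.4,0,12,0,0,0,4],[-0.4,0,12,0,0,0,4],[-0.4,0,12,0,0,0,4]]' 50; python3 g.py P red .2
```

```text
t: 2.98
ee_pos: [0.5571, -0.1511, 0.0827]
tcp_rot: [0.002, 0.749, 0.663, 0.001]
ft_force: [-0.7, 0.3, 6.8]
width: 0.049
gripper_force: 51.8
P red shift cm [  0.1   -0.16 -11.73] rot [0.004 0.    0.   ] t 2.98 F [-0.7  0.3  6.8] w 0.049 gf 51.8
```

```bash
python3 -m inch '[[0,0,-1,0,0,0,4],[0,0,-3,0,0,0,4],[0,0,-6,0,0,0,4],[0,0,-9,0,0,0,4],[0,0,-11,0,0,0,4],[0,0,-12,0,0,0,4],[0,0,-12,0,0,0,4]]'; python3 g.py Q red .2
```

```text
t: 3.57
ee_pos: [0.557, -0.1511, 0.2036]
tcp_rot: [0.002, 0.749, 0.663, 0.001]
ft_force: [1.1, 0.2, -2.4]
width: 0.0491
gripper_force: 52.0
Q red shift cm [ 51.09 -10.72   0.25] rot [ 0.005  0.001 -0.196] t 3.57 F [ 1.1  0.2 -2.4] w 0.0491 gf 52.0
```

```bash
python3 -m inch '[[1.5,-0.3,0,0,0,-0.01,4],[4.5,-1,0,0,0,-0.03,4],[8.5,-1.8,0,0,0,-0.05,4],[12.5,-2.6,0,0,0,-0.07,4],[16.5,-3.4,0,0,0,-0.09,4],[20.5,-4.3,0,0,0,-0.11,4],[24.5,-5.1,0,0,0,-0.13,4],[28.5,-6,0,0,0,-0.15,4],[32.5,-6.8,0,0,0,-0.17,4],[36.5,-7.7,0,0,0,-0.196,4],[40.5,-8.5,0,0,0,-0.196,4],[43,-9,0,0,0,-0.196,4]]'; python3 g.py Q red .2
```

```text
t: 4.57
ee_pos: [0.5162, 0.2908, 0.1977]
tcp_rot: [-0.001, 0.679, 0.734, -0.002]
ft_force: [-0.2, -0.0, -1.6]
width: 0.049
gripper_force: 52.1
Q red shift cm [ 7.83  0.22 -0.23] rot [-0.004  0.     0.003] t 4.57 F [-0.2 -0.  -1.6] w 0.049 gf 52.1
```

```bash
python3 -m inch '[[2.5,0,0,0,0,0,4],[5,0.1,0,0,0,0,4],[7,0.2,0,0,0,0,4],[7.8,0.2,0,0,0,0,4],[7.8,0.2,0,0,0,0,4],[7.8,0.2,0,0,0,0,4],[7.8,0.2,0,0,0,0,4]]'; python3 g.py Q red .062; python3 - <<'E'
from workcell import env
import cv2
cv2.imwrite("pics/w2.png",env.read_camera("wrist")["img"])
E
```

```text
t: 5.15
ee_pos: [0.5148, 0.3637, 0.1997]
tcp_rot: [-0.0, 0.68, 0.733, -0.001]
ft_force: [-0.1, 0.4, -1.6]
width: 0.049
gripper_force: 52.1
Q red shift cm [ 0.56 -0.2  13.77] rot [-0.001  0.001 -0.001] t 5.15 F [-0.1  0.4 -1.6] w 0.049 gf 52.1
```

View pics/w2.png

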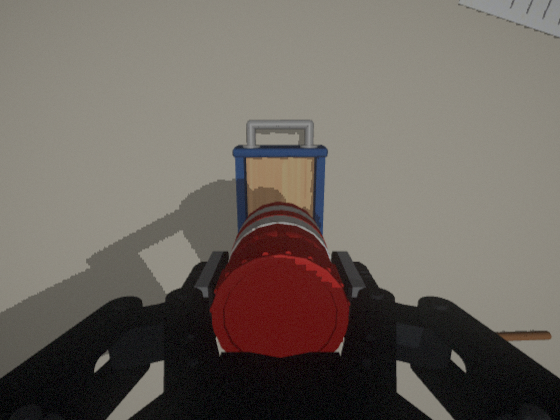

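The jar (centre column ~281) lines up with the caddy's width (columns 237–326), and the far end compartment is clear below. Lower it.

```bash
python3 -m inch '[[0.5,-0.2,2,0,0,0,4],[0.5,-0.2,5,0,0,0,4],[0.5,-0.2,8,0,0,0,4],[0.5,-0.2,10.5,0,0,0,4],[0.5,-0.2,12.3,0,0,0,4],[0.5,-0.2,13,0,0,0,4],[0.5,-0.2,13.3,0,0,0,4],[0.5,-0.2,13.3,0,0,0,4]]'; python3 g.py Q red .061
```

```text
t: 5.87
ee_pos: [0.5128, 0.3692, 0.0678]
tcp_rot: [0.0, 0.68, 0.733, 0.0]
ft_force: [-0.0, -0.6, -1.8]
width: 0.0488
gripper_force: 52.0
Q red shift cm [-0.02 -0.05  0.68] rot [ 0.    -0.    -0.001] t 5.87 F [-0.  -0.6 -1.8] w 0.0488 gf 52.0
```

```bash
python3 -m inch '[[0,0,0.3,0,0,0,4],[0,0,0.5,0,0,0,4],[0,0,0.6,0,0,0,4],[0,0,0.6,0,0,0,4],[0,0,0.6,0,0,0,4]]'; python3 g.py Q red .061
```

```text
t: 6.28
ee_pos: [0.5125, 0.3698, 0.0618]
tcp_rot: [0.0, 0.68, 0.733, 0.0]
ft_force: [-1.1, 1.0, -2.1]
width: 0.0491
gripper_force: 52.0
Q red shift cm [-0.08 -0.03  0.08] rot [ 0.001 -0.    -0.   ] t 6.28 F [-1.1  1.  -2.1] w 0.0491 gf 52.0
```

Not in contact yet; I'll go down a little more to find the floor, then release.

```bash
python3 -m inch '[[0,0,0.1,0,0,0,4],[0,0,0.2,0,0,0,4],[0,0,0.2,0,0,0,4]]'; python3 g.py Q red .061
```

```text
t: 6.53
ee_pos: [0.5127, 0.3699, 0.0608]
tcp_rot: [0.0, 0.68, 0.733, 0.001]
ft_force: [-3.1, -1.3, 5.8]
width: 0.0491
gripper_force: 52.5
Q red shift cm [-0.09 -0.04 -0.02] rot [ 0.001 -0.001 -0.   ] t 6.53 F [-3.1 -1.3  5.8] w 0.0491 gf 52.5
```

```bash
python3 -m inch '[[0,0,0.1,0,0,0,8.5],[0,0,0.1,0,0,0,8.5],[0,0,0.1,0,0,0,8.5],[0,0,0.1,0,0,0,8.5],[0,0,0.1,0,0,0,8.5],[0,0,-2,0,0,0,8.5],[0,0,-5.5,0,0,0,8.5],[0,0,-9,0,0,0,8.5],[0,0,-12.5,0,0,0,8.5],[0,0,-14,0,0,0,8.5]]'; python3 g.py P yellow .2;python3 - <<'E'
from workcell import env
import cv2
cv2.imwrite("pics/w3.png",env.read_camera("wrist")["img"])
E
```

```text
t: 7.37
ee_pos: [0.5136, 0.3704, 0.2055]
tcp_rot: [0.001, 0.68, 0.733, 0.004]
ft_force: [-0.6, 0.5, 0.9]
width: 0.0848
gripper_force: 0.0
P yellow shift cm [-59.46  -1.32   0.32] rot [ 0.007 -0.004  0.196] t 7.37 F [-0.6  0.5  0.9] w 0.0848 gf 0.0
```

View pics/w3.png

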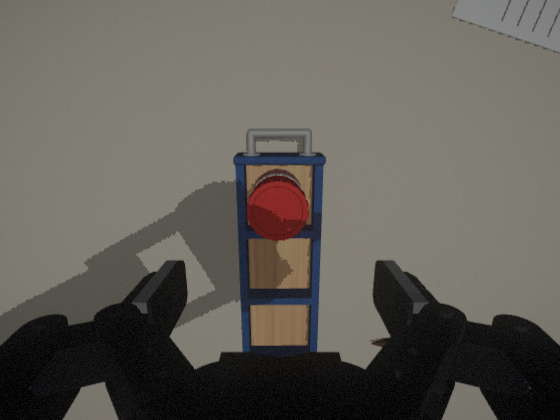

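The red jar stands upright in the +y end compartment, with its lid at (278,210). On to yellow.

```bash
python3 -m inch '[[-2,0,0,0,0,0,8.5],[-6,-0.2,0.1,0,0,0.05,8.5],[-10,-0.3,0.2,0,0,0.1,8.5],[-14,-0.4,0.3,0,0,0.15,8.5],[-18,-0.5,0.3,0,0,0.196,8.5],[-22,-0.6,0.3,0,0,0.196,8.5],[-26,-0.7,0.3,0,0,0.196,8.5],[-30,-0.8,0.3,0,0,0.196,8.5],[-34,-0.9,0.3,0,0,0.196,8.5],[-38,-1,0.3,0,0,0.196,8.5],[-42,-1.1,0.3,0,0,0.196,8.5],[-46,-1.2,0.3,0,0,0.196,8.5]]' && python3 g.py P yellow .2
```

```text
t: 8.42
ee_pos: [0.5345, -0.0919, 0.1959]
tcp_rot: [-0.0, 0.749, 0.663, -0.0]
ft_force: [-0.3, -0.4, -1.0]
width: 0.0849
gripper_force: 0.0
P yellow shift cm [-12.94   2.63  -0.42] rot [-0. -0. -0.] t 8.42 F [-0.3 -0.4 -1. ] w 0.0849 gf 0.0
```

```bash
python3 -m inch '[[-4,0.8,0,0,0,0,8.5],[-8,1.7,0,0,0,0,8.5],[-11,2.3,-0.3,0,0,0,8.5],[-12.9,2.6,-0.4,0,0,0,8.5],[-12.9,2.6,-0.4,0,0,0,8.5],[-12.9,2.6,-0.4,0,0,0,8.5],[-12.9,2.6,-0.4,0,0,0,8.5],[-12.9,2.6,-0.4,0,0,0,8.5]]' && python3 g.py P yellow .08
```

```text
t: 9.08
ee_pos: [0.5452, -0.2199, 0.2001]
tcp_rot: [-0.0, 0.748, 0.664, 0.0]
ft_force: [0.1, 0.8, 0.6]
width: 0.0846
gripper_force: 0.0
P yellow shift cm [-0.36  0.02 12.01] rot [-0.    -0.     0.001] t 9.08 F [0.1 0.8 0.6] w 0.0846 gf 0.0
```

```bash
python3 -m inch '[[-0.3,0,3,0,0,0,8.5],[-0.3,0,6.5,0,0,0,8.5],[-0.3,0,9.5,0,0,0,8.5],[-0.3,0,11.5,0,0,0,8.5],[-0.3,0,12,0,0,0,8.5],[-0.3,0,12,0,0,0,8.5],[-0.3,0,12,0,0,0,4],[-0.3,0,12,0,0,0,4],[-0.3,0,12,0,0,0,4],[-0.3,0,12,0,0,0,4],[-0.3,0,12,0,0,0,4],[-0.3,0,12,0,0,0,4]]' 50; python3 -m inch '[[0,0,-1,0,0,0,4],[0,0,-3,0,0,0,4],[0,0,-6,0,0,0,4],[0,0,-9,0,0,0,4],[0,0,-11,0,0,0,4],[0,0,-12,0,0,0,4],[0,0,-12,0,0,0,4]]'; python3 g.py Q yellow .2
```

```text
t: 10.08
ee_pos: [0.5459, -0.2245, 0.0827]
tcp_rot: [0.002, 0.749, 0.663, 0.001]
ft_force: [0.2, 1.4, 6.9]
width: 0.0488
gripper_force: 51.3
t: 10.67
ee_pos: [0.5456, -0.2246, 0.2036]
tcp_rot: [0.002, 0.749, 0.663, 0.001]
ft_force: [0.5, -0.4, -1.5]
width: 0.0491
gripper_force: 51.9
Q yellow shift cm [51.07 -9.    0.23] rot [ 0.005  0.002 -0.197] t 10.67 F [ 0.5 -0.4 -1.5] w 0.0491 gf 51.9
```

```bash
python3 -m inch '[[1.5,-0.3,0,0,0,-0.01,4],[4.5,-0.8,0,0,0,-0.03,4],[8.5,-1.5,0,0,0,-0.05,4],[12.5,-2.2,0,0,0,-0.07,4],[16.5,-2.9,0,0,0,-0.09,4],[20.5,-3.6,0,0,0,-0.11,4],[24.5,-4.3,0,0,0,-0.13,4],[28.5,-5,0,0,0,-0.15,4],[32.5,-5.7,0,0,0,-0.17,4],[36.5,-6.4,0,0,0,-0.196,4],[40.5,-7.1,0,0,0,-0.196,4],[43,-7.6,0,0,0,-0.196,4]]'; python3 g.py Q yellow .2
```

```text
t: 11.67
ee_pos: [0.5191, 0.2157, 0.1979]
tcp_rot: [-0.001, 0.679, 0.734, -0.001]
ft_force: [0.6, -0.1, -0.7]
width: 0.0493
gripper_force: 51.9
Q yellow shift cm [ 7.73  0.5  -0.21] rot [-0.004 -0.     0.003] t 11.67 F [ 0.6 -0.1 -0.7] w 0.0493 gf 51.9
```

```bash
python3 -m inch '[[2.5,0.2,0,0,0,0,4],[5,0.4,0,0,0,0,4],[7,0.5,0,0,0,0,4],[7.7,0.5,0,0,0,0,4],[7.7,0.5,0,0,0,0,4],[7.7,0.5,0,0,0,0,4],[7.7,0.5,0,0,0,0,4]]'; python3 g.py Q yellow .061
```

```text
t: 12.25
ee_pos: [0.5203, 0.288, 0.1996]
tcp_rot: [-0.0, 0.68, 0.733, -0.001]
ft_force: [-0.4, 0.4, -0.9]
width: 0.0491
gripper_force: 51.9
Q yellow shift cm [ 0.54 -0.17 13.86] rot [-0.001  0.001 -0.001] t 12.25 F [-0.4  0.4 -0.9] w 0.0491 gf 51.9
```

```bash
python3 -m inch '[[0.4,-0.2,2,0,0,0,4],[0.4,-0.2,5,0,0,0,4],[0.4,-0.2,8,0,0,0,4],[0.4,-0.2,10.5,0,0,0,4],[0.4,-0.2,12.3,0,0,0,4],[0.4,-0.2,13.1,0,0,0,4],[0.4,-0.2,13.5,0,0,0,4],[0.4,-0.2,13.8,0,0,0,4],[0.4,-0.2,13.9,0,0,0,4],[0.4,-0.2,14,0,0,0,4],[0.4,-0.2,14,0,0,0,4],[0.4,-0.2,14,0,0,0,4]]'; python3 g.py Q yellow .061
```

```text
t: 13.25
ee_pos: [0.5185, 0.2931, 0.0612]
tcp_rot: [0.0, 0.68, 0.733, 0.001]
ft_force: [0.7, -0.0, -1.0]
width: 0.0491
gripper_force: 52.0
Q yellow shift cm [ 0.01 -0.05  0.02] rot [ 0.001 -0.001 -0.   ] t 13.25 F [ 0.7 -0.  -1. ] w 0.0491 gf 52.0
```

Within 0.5 mm of the floor; press 1 mm and release.

```bash
python3 -m inch '[[0,0,0.1,0,0,0,4],[0,0,0.1,0,0,0,4],[0,0,0.1,0,0,0,8.5],[0,0,0.1,0,0,0,8.5],[0,0,0.1,0,0,0,8.5],[0,0,0.1,0,0,0,8.5],[0,0,0.1,0,0,0,8.5],[0,0,-2,0,0,0,8.5],[0,0,-5.5,0,0,0,8.5],[0,0,-9,0,0,0,8.5],[0,0,-12.5,0,0,0,8.5],[0,0,-14,0,0,0,8.5]]'; python3 g.py P blue .2
```

```text
t: 14.25
ee_pos: [0.5194, 0.2935, 0.2063]
tcp_rot: [0.001, 0.68, 0.733, 0.004]
ft_force: [0.9, 0.2, 0.2]
width: 0.0854
gripper_force: 0.0
P blue shift cm [-58.92  -2.24   0.44] rot [ 0.007 -0.004  0.196] t 14.25 F [0.9 0.2 0.2] w 0.0854 gf 0.0
```

```bash
python3 -m inch '[[-2,0,0,0,0,0,8.5],[-6,-0.2,0.1,0,0,0.05,8.5],[-10,-0.4,0.2,0,0,0.1,8.5],[-14,-0.6,0.3,0,0,0.15,8.5],[-18,-0.8,0.3,0,0,0.196,8.5],[-22,-0.9,0.3,0,0,0.196,8.5],[-26,-1,0.3,0,0,0.196,8.5],[-30,-1.2,0.3,0,0,0.196,8.5],[-34,-1.4,0.3,0,0,0.196,8.5],[-38,-1.5,0.3,0,0,0.196,8.5],[-42,-1.6,0.3,0,0,0.196,8.5],[-46,-1.8,0.3,0,0,0.196,8.5]]' && python3 g.py P blue .2
```

```text
t: 15.25
ee_pos: [0.5344, -0.1691, 0.1974]
tcp_rot: [0.0, 0.749, 0.663, 0.0]
ft_force: [0.9, 0.4, 0.3]
width: 0.085
gripper_force: 0.0
P blue shift cm [-12.48   2.21  -0.26] rot [ 0. -0. -0.] t 15.25 F [0.9 0.4 0.3] w 0.085 gf 0.0
```

```bash
python3 -m inch '[[-4,0.7,0,0,0,0,8.5],[-8,1.4,-0.1,0,0,0,8.5],[-11,2,-0.3,0,0,0,8.5],[-12.5,2.2,-0.3,0,0,0,8.5],[-12.5,2.2,-0.3,0,0,0,8.5],[-12.5,2.2,-0.3,0,0,0,8.5],[-12.5,2.2,-0.3,0,0,0,8.5],[-12.5,2.2,-0.3,0,0,0,8.5]]' && python3 g.py P blue .08
```

```text
t: 15.92
ee_pos: [0.5417, -0.2927, 0.2004]
tcp_rot: [-0.0, 0.748, 0.664, 0.0]
ft_force: [-0.4, 0.4, -1.2]
width: 0.0852
gripper_force: 0.0
P blue shift cm [-0.31 -0.   12.04] rot [ 0.    -0.     0.001] t 15.92 F [-0.4  0.4 -1.2] w 0.0852 gf 0.0
```

```bash
python3 -m inch '[[-0.2,0,3,0,0,0,8.5],[-0.2,0,6.5,0,0,0,8.5],[-0.2,0,9.5,0,0,0,8.5],[-0.2,0,11.5,0,0,0,8.5],[-0.2,0,12,0,0,0,8.5],[-0.2,0,12,0,0,0,8.5],[-0.2,0,12,0,0,0,4],[-0.2,0,12,0,0,0,4],[-0.2,0,12,0,0,0,4],[-0.2,0,12,0,0,0,4],[-0.2,0,12,0,0,0,4],[-0.2,0,12,0,0,0,4]]' 50; python3 -m inch '[[0,0,-1,0,0,0,4],[0,0,-3,0,0,0,4],[0,0,-6,0,0,0,4],[0,0,-9,0,0,0,4],[0,0,-11,0,0,0,4],[0,0,-12,0,0,0,4],[0,0,-12,0,0,0,4]]'; python3 g.py Q blue .2
```

```text
t: 16.92
ee_pos: [0.5422, -0.2964, 0.0828]
tcp_rot: [0.002, 0.749, 0.663, 0.001]
ft_force: [-0.7, 1.4, 6.4]
width: 0.049
gripper_force: 51.2
t: 17.5
ee_pos: [0.542, -0.2964, 0.2037]
tcp_rot: [0.003, 0.749, 0.663, 0.001]
ft_force: [-0.3, 0.4, -1.7]
width: 0.049
gripper_force: 52.0
Q blue shift cm [50.79 -8.01  0.22] rot [ 0.005  0.003 -0.196] t 17.5 F [-0.3  0.4 -1.7] w 0.049 gf 52.0
```

```bash
python3 -m inch '[[1.5,-0.2,0,0,0,-0.01,4],[4.5,-0.7,0,0,0,-0.03,4],[8.5,-1.3,0,0,0,-0.05,4],[12.5,-2,0,0,0,-0.07,4],[16.5,-2.6,0,0,0,-0.09,4],[20.5,-3.2,0,0,0,-0.11,4],[24.5,-3.8,0,0,0,-0.13,4],[28.5,-4.5,0,0,0,-0.15,4],[32.5,-5.1,0,0,0,-0.17,4],[36.5,-5.7,0,0,0,-0.196,4],[40.5,-6.3,0,0,0,-0.196,4],[43,-6.8,0,0,0,-0.196,4]]'; python3 g.py Q blue .2
```

```text
t: 18.5
ee_pos: [0.5242, 0.1425, 0.1982]
tcp_rot: [-0.001, 0.679, 0.734, -0.001]
ft_force: [-0.2, 0.4, -1.3]
width: 0.0488
gripper_force: 52.1
Q blue shift cm [ 7.47  0.53 -0.18] rot [-0.003 -0.001  0.002] t 18.5 F [-0.2  0.4 -1.3] w 0.0488 gf 52.1
```

```bash
python3 -m inch '[[2.5,0.2,0,0,0,0,4],[5,0.4,0,0,0,0,4],[7,0.5,0,0,0,0,4],[7.5,0.5,0,0,0,0,4],[7.5,0.5,0,0,0,0,4],[7.5,0.5,0,0,0,0,4],[7.5,0.5,0,0,0,0,4]]'; python3 g.py Q blue .061
```

```text
t: 19.08
ee_pos: [0.5249, 0.2132, 0.1996]
tcp_rot: [-0.0, 0.681, 0.733, -0.001]
ft_force: [-0.9, -0.8, -1.2]
width: 0.0489
gripper_force: 52.1
Q blue shift cm [ 0.43 -0.07 13.86] rot [-0.001  0.001 -0.002] t 19.08 F [-0.9 -0.8 -1.2] w 0.0489 gf 52.1
```

```bash
python3 -m inch '[[0.3,-0.1,2,0,0,0,4],[0.3,-0.1,5,0,0,0,4],[0.3,-0.1,8,0,0,0,4],[0.3,-0.1,10.5,0,0,0,4],[0.3,-0.1,12.3,0,0,0,4],[0.3,-0.1,13.1,0,0,0,4],[0.3,-0.1,13.5,0,0,0,4],[0.3,-0.1,13.8,0,0,0,4],[0.3,-0.1,13.9,0,0,0,4],[0.3,-0.1,14,0,0,0,4],[0.3,-0.1,14,0,0,0,4],[0.3,-0.1,14,0,0,0,4]]'; python3 g.py Q blue .061
```

```text
t: 20.08
ee_pos: [0.5242, 0.2174, 0.0612]
tcp_rot: [0.0, 0.68, 0.733, 0.001]
ft_force: [0.3, 0.2, -0.5]
width: 0.0494
gripper_force: 52.2
Q blue shift cm [ 0.   -0.04  0.02] rot [ 0.001 -0.    -0.   ] t 20.08 F [ 0.3  0.2 -0.5] w 0.0494 gf 52.2
```

```bash
python3 -m inch '[[0,0,0.1,0,0,0,4],[0,0,0.1,0,0,0,4],[0,0,0.1,0,0,0,8.5],[0,0,0.1,0,0,0,8.5],[0,0,0.1,0,0,0,8.5],[0,0,0.1,0,0,0,8.5],[0,0,0.1,0,0,0,8.5],[0,0,-2,0,0,0,8.5],[0,0,-5.5,0,0,0,8.5],[0,0,-9,0,0,0,8.5],[0,0,-12.5,0,0,0,8.5],[0,0,-14,0,0,0,8.5]]'; python3 g.py P green .2
```

```text
t: 21.08
ee_pos: [0.5251, 0.2177, 0.2061]
tcp_rot: [0.002, 0.68, 0.733, 0.003]
ft_force: [-0.3, -0.0, -0.3]
width: 0.0848
gripper_force: 0.0
P green shift cm [-59.31  -4.37   0.46] rot [ 0.007 -0.003  0.196] t 21.08 F [-0.3 -0.  -0.3] w 0.0848 gf 0.0
```

```bash
python3 -m inch '[[-2,-0.1,0,0,0,0,8.5],[-6,-0.4,0.1,0,0,0.05,8.5],[-10,-0.7,0.2,0,0,0.1,8.5],[-14,-1,0.3,0,0,0.15,8.5],[-18,-1.3,0.3,0,0,0.196,8.5],[-22,-1.6,0.3,0,0,0.196,8.5],[-26,-1.9,0.3,0,0,0.196,8.5],[-30,-2.2,0.3,0,0,0.196,8.5],[-34,-2.5,0.3,0,0,0.196,8.5],[-38,-2.8,0.3,0,0,0.196,8.5],[-42,-3.1,0.3,0,0,0.196,8.5],[-46,-3.4,0.3,0,0,0.196,8.5]]' && python3 g.py P green .2
```

```text
t: 22.08
ee_pos: [0.5239, -0.246, 0.1973]
tcp_rot: [0.0, 0.749, 0.663, 0.0]
ft_force: [0.9, -0.3, -1.8]
width: 0.085
gripper_force: 0.0
P green shift cm [-12.98   1.79  -0.27] rot [ 0. -0. -0.] t 22.08 F [ 0.9 -0.3 -1.8] w 0.085 gf 0.0
```

```bash
python3 -m inch '[[-4,0.6,0,0,0,0,8.5],[-8,1.1,-0.1,0,0,0,8.5],[-11,1.5,-0.3,0,0,0,8.5],[-13,1.8,-0.3,0,0,0,8.5],[-13,1.8,-0.3,0,0,0,8.5],[-13,1.8,-0.3,0,0,0,8.5],[-13,1.8,-0.3,0,0,0,8.5],[-13,1.8,-0.3,0,0,0,8.5]]' && python3 g.py P green .08
```

```text
t: 22.75
ee_pos: [0.5268, -0.3741, 0.2004]
tcp_rot: [-0.0, 0.748, 0.664, 0.0]
ft_force: [-0.5, 0.4, 0.3]
width: 0.085
gripper_force: 0.0
P green shift cm [-0.3  -0.04 12.04] rot [ 0.    -0.     0.001] t 22.75 F [-0.5  0.4  0.3] w 0.085 gf 0.0
```

```bash
python3 -m inch '[[-0.2,0,3,0,0,0,8.5],[-0.2,0,6.5,0,0,0,8.5],[-0.2,0,9.5,0,0,0,8.5],[-0.2,0,11.5,0,0,0,8.5],[-0.2,0,12,0,0,0,8.5],[-0.2,0,12,0,0,0,8.5],[-0.2,0,12,0,0,0,4],[-0.2,0,12,0,0,0,4],[-0.2,0,12,0,0,0,4],[-0.2,0,12,0,0,0,4],[-0.2,0,12,0,0,0,4],[-0.2,0,12,0,0,0,4]]' 50; python3 -m inch '[[0,0,-1,0,0,0,4],[0,0,-3,0,0,0,4],[0,0,-6,0,0,0,4],[0,0,-9,0,0,0,4],[0,0,-11,0,0,0,4],[0,0,-12,0,0,0,4],[0,0,-12,0,0,0,4]]'; python3 g.py Q green .2
```

```text
t: 23.75
ee_pos: [0.5272, -0.3778, 0.0829]
tcp_rot: [0.002, 0.749, 0.663, 0.0]
ft_force: [-0.5, 0.3, 7.2]
width: 0.0488
gripper_force: 51.5
t: 24.33
ee_pos: [0.527, -0.3778, 0.2039]
tcp_rot: [0.003, 0.749, 0.663, 0.0]
ft_force: [0.5, -0.4, -1.1]
width: 0.0487
gripper_force: 51.9
Q green shift cm [51.6  -6.02  0.21] rot [ 0.004  0.003 -0.196] t 24.33 F [ 0.5 -0.4 -1.1] w 0.0487 gf 51.9
```

```bash
python3 -m inch '[[1.5,-0.2,0,0,0,-0.01,4],[4.5,-0.5,0,0,0,-0.03,4],[8.5,-1,0,0,0,-0.05,4],[12.5,-1.5,0,0,0,-0.07,4],[16.5,-1.9,0,0,0,-0.09,4],[20.5,-2.4,0,0,0,-0.11,4],[24.5,-2.9,0,0,0,-0.13,4],[28.5,-3.3,0,0,0,-0.15,4],[32.5,-3.8,0,0,0,-0.17,4],[36.5,-4.3,0,0,0,-0.196,4],[40.5,-4.7,0,0,0,-0.196,4],[43.5,-5.1,0,0,0,-0.196,4]]'; python3 g.py Q green .2
```

```text
t: 25.33
ee_pos: [0.5269, 0.0636, 0.1983]
tcp_rot: [-0.001, 0.68, 0.734, -0.001]
ft_force: [0.1, -0.1, -1.5]
width: 0.049
gripper_force: 52.0
Q green shift cm [ 7.76  0.85 -0.17] rot [-0.003 -0.001  0.001] t 25.33 F [ 0.1 -0.1 -1.5] w 0.049 gf 52.0
```

```bash
python3 -m inch '[[2.5,0.3,0,0,0,0,4],[5,0.6,0,0,0,0,4],[7,0.8,0,0,0,0,4],[7.8,0.8,0,0,0,0,4],[7.8,0.8,0,0,0,0,4],[7.8,0.8,0,0,0,0,4],[7.8,0.8,0,0,0,0,4]]'; python3 g.py Q green .061
```

```text
t: 25.92
ee_pos: [0.5302, 0.138, 0.1997]
tcp_rot: [-0.0, 0.681, 0.733, -0.001]
ft_force: [-0.4, -0.5, -1.0]
width: 0.0493
gripper_force: 52.0
Q green shift cm [ 0.38 -0.03 13.87] rot [-0.001  0.    -0.002] t 25.92 F [-0.4 -0.5 -1. ] w 0.0493 gf 52.0
```

```bash
python3 -m inch '[[0.3,0,2,0,0,0,4],[0.3,0,5,0,0,0,4],[0.3,0,8,0,0,0,4],[0.3,0,10.5,0,0,0,4],[0.3,0,12.3,0,0,0,4],[0.3,0,13.1,0,0,0,4],[0.3,0,13.5,0,0,0,4],[0.3,0,13.8,0,0,0,4],[0.3,0,13.9,0,0,0,4],[0.3,0,14,0,0,0,4],[0.3,0,14,0,0,0,4],[0.3,0,14,0,0,0,4]]'; python3 g.py Q green .061
```

```text
t: 26.92
ee_pos: [0.5305, 0.1423, 0.0612]
tcp_rot: [0.0, 0.68, 0.733, 0.001]
ft_force: [-0.5, -0.4, 0.1]
width: 0.0492
gripper_force: 52.0
Q green shift cm [-0.06 -0.1   0.02] rot [ 0.001 -0.    -0.   ] t 26.92 F [-0.5 -0.4  0.1] w 0.0492 gf 52.0
```

Release, rise, and back off a little toward the base so the cameras can see.

```bash
python3 -m inch '[[0,0,0.1,0,0,0,4],[0,0,0.1,0,0,0,4],[0,0,0.1,0,0,0,8.5],[0,0,0.1,0,0,0,8.5],[0,0,0.1,0,0,0,8.5],[0,0,0.1,0,0,0,8.5],[0,0,0.1,0,0,0,8.5],[0,0,-2,0,0,0,8.5],[0,0,-5.5,0,0,0,8.5],[0,0,-9,0,0,0,8.5],[0,0,-12.5,0,0,0,8.5],[0,0,-14,0,0,0,8.5]]'; python3 -m inch '[[-4,0,-1,0,0,0,8.5],[-8,0,-2,0,0,0,8.5],[-12,0,-3,0,0,0,8.5],[-16,-1,-4,0,0,0,8.5],[-20,-2,-4,0,0,0,8.5],[-23,-3,-4,0,0,0,8.5],[-25,-3,-4,0,0,0,8.5],[-25,-3,-4,0,0,0,8.5],[-25,-3,-4,0,0,0,8.5]]'; python3 - <<'E'
from workcell import env
import cv2,numpy as np
t=env.read_camera("top")["img"];s=env.read_camera("scene")["img"]
o=np.zeros((600,800,3),np.uint8);o[:300,:400]=cv2.resize(t,(400,300));o[:300,400:]=cv2.resize(s,(400,300))
o[300:500,:560]=cv2.resize(t[215:285,70:266],(560,200));o[300:540,560:]=cv2.resize(s[100:210,230:340],(240,240))
cv2.imwrite("pics/f.png",o)
E
```

```text
t: 27.92
ee_pos: [0.5314, 0.1424, 0.2059]
tcp_rot: [0.002, 0.68, 0.733, 0.003]
ft_force: [-0.4, -0.4, 1.6]
width: 0.0849
gripper_force: 0.0
t: 28.67
ee_pos: [0.5187, -0.1101, 0.2401]
tcp_rot: [-0.0, 0.681, 0.732, 0.0]
ft_force: [0.5, 1.4, 0.3]
width: 0.0851
gripper_force: 0.0
```

View pics/f.png

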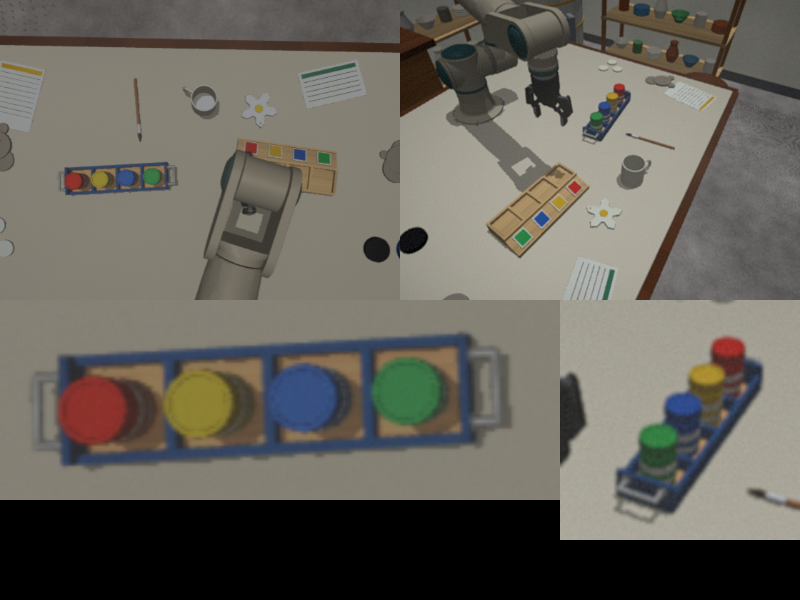

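The caddy holds red, yellow, blue and green from left to right (lids at about (95,410), (200,403), (303,398) and (407,391) in the enlarged crop). All four stand upright, and the mug, ornament and brush are where they were. The arm is clear, so I'll hand the job in.

```bash
python3 -c "
from workcell import env
print(env.job_done())"
```

```text
the job is handed in; nothing more can be done
None
```

All four jars stand upright in the blue caddy in their rack order (red, yellow, blue, green from the left), the mug, flower ornament and brush are where they were, and the job was handed in at about 29 s of the 99 s limit.

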